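Pin the drilling template on the case end

ROBOT

A 7-joint arm with a two-finger parallel gripper is mounted at the origin on the work surface. World frame = base frame: x ahead of the robot, y to its left, z up, the work surface at z = 0. Lengths are in mm, angles in rad, forces in N, time in s.
With the tool pointing down it reaches from about 350 to 900 mm from the base axis. Payload 19.9 kg.
Tool frame: the origin (TCP) lies on the centre line of the jaws, within the pads' length; the fingertips stand arm.tips_ahead ahead of it and the grasp point (between the pads) lies 11 mm behind it (arm.tips_ahead is the distance from the TCP to the fingertips, in mm); z points along the fingers, y is the line along which they close (so a half turn about z gives the same grasp; the last joint's range is limited). The gripper opens to 85 mm and grips with 20 to 120 N. Pads are 22 mm wide; open, the fingers measure 114 mm over their backs; the gripper's body (76 mm by 85 mm) begins 54 mm behind the grasp point. The pads swing forward as they close: fully open they stand 13 mm farther back than shut.
Start: joints at [-1.335, 0.417, -0.01, 1.614, 0.005, 1.111, -0.053], TCP at [170.789, 601.193, 239.26] pointing down, gripper open.
Joint ranges: [-2.81, 2.81], [-0.39, 2.02], [-1.27, 1.25], [0.06, 2.57], [-1.19, 4.33], [0.19, 2], [-2.82, 2.82]. Speed limits (rad/s): [1.89, 1.89, 2.39, 2.39, 3.01, 3.01, 3.01].

INTERFACE

Orientations are given as a 3x3 rotation matrix whose columns are the frame's x, y, z axes.
In Python, from station import arm, eyes gives the robot as it stands.
- The arm moves only by the tool apply_moves, never from a script. Its argument "steps" is a list of rows, each an object with "jaw": the finger opening in m, from 0 to 0.0854; "travel": the shift along the tool's x, y, z in m, a list of three; "rotation": the turn, a rotation vector about the tool's x, y, z in degrees, a list of three. A call has 1 to 12 rows; each row shifts and turns the commanded pose from where the row before left it, along the tool's axes as they then stand; what a row does not reach is not made up. A row lasts 1/12 s, in which the tool goes at most 41.7 mm and 7.16 degrees, less where a joint would pass 70% of its speed; a pose out of reach is approached as far as the arm can. A call is refused whole if a number of a shift passes 0.0417 or a number of a turn 7.16, either way. A call with a gripper value outside its range is refused whole. The fingers move at their own pace and stop on an object; "squeeze" is the grip in N (left out, the last holds). Time passes only in rows, so rows that do not move let the fingers close. It gives the time, the measured TCP pose, the force, the opening and the grip force at its end, in the units of the state.
- arm.sense(): the state, without advancing time (a new reading comes with each control period).
- eyes.snapshot(name): name is "scene" or "top"; returns the picture (384x512x3 uint8, red, green, blue); there is no depth.
- eyes.calibration(name): a dict with "vertical_fov" (degrees; the focal length in pixels is half the picture's height over the tangent of half this angle, whatever the lens; pixels are square), "cx", "cy" (the principal point, pixels), "dist_coeffs" ([k1, k2, p1, p2, k3] as OpenCV has them; the pictures are not rectified), "xyz" and "attitude" of the camera in the world. Camera axes: x right, y down, z forward; pixel columns grow to the right and rows downward; lengths in mm; the calibration is good to about 2 mm. A picture is of the moment at which its call begins. calibration takes no time and is no camera call.
- arm.close_job(): hands the job in; it is judged then, once.
The state is a dict: "clock": time; "joint_positions": joint angles; "qvel": joint speeds; "joint_torque": joint torques, N m; "position": TCP position; "orientation": TCP orientation; "contact_force": force on the tool from outside, world axes, zero at the start; "torque": the same for the moment, N m; "finger_gap": finger opening in mm; "grip_force": force on a finger pad.
Only numpy, scipy, OpenCV 4.12 (cv2) and the standard library are available. Lean on these libraries where they do the work, as an engineer would, in place of code of your own. Each camera call takes 0.05 s, during which the arm holds its last target. There are 200 camera calls.

TASK

Take the aluminium drilling template off its sloping rest, lay it on the pine case end in the drilling jig and slide it until both end holes drop over the two steel locating pins and it lies flush, without dropping it. Then turn the wooden turn-button across the template, as far as it goes, so that it keeps the template down. Leave everything else on the bench where it is.

Things in the scene. Friction and masses are not known exactly. Their poses are not given: they have to be found in the camera images.
- template_grip (a point): centre of the wooden grip block of the drilling template (loose, 0.34 to 0.59 kg): an aluminium plate 120 x 220 x 6 mm (x, y, z); the block, 50 x 18 x 34 mm (x, y, z), stands in the middle of its upper face. This point is 17 mm above the upper face, 23 mm above the underside. z is the plate's upward normal. It fits the pins either way round
- hole_a (a point): centre, on the underside, of the template's through hole at its +y end: 12 mm diameter, on the plate's y axis, 90 mm from the middle. The other, equal hole is 90 mm to -y. The small brass drill bushes are not through holes
- rest_mid (a point): middle of the upper face of the fixed plywood rest, 75 mm above the table, on which the template lies at the start. The face, 150 x 200 mm, slopes 40 degrees, turned up and towards the robot; the template's lower long edge is against a 12 mm high lip at its foot (template x up the slope, y along the lip). Rest and jig stand side by side, either of them left or right
- jig_seat (a point): point of the fixed jig where the template's grip centre is when fully home: 53 mm above the table, 23 mm above the pine case end. Axes: y along the line of the pins, z up; home is with the template's y along this y, either way round. Jig: plywood bed 220 x 270 x 18 mm (x, y, z), on it between the pins a pine case end 130 x 150 x 12 mm, top 30 mm above the table
- pin_a (a point): tip of the locating pin at +y of the jig: steel, upright, 10 mm diameter, coned over the last 4 mm to 6 mm, tip 40 mm above the table, so 10 mm above the pine case end; 90 mm from the jig's middle
- pin_b (a point): tip of the other, identical locating pin, at -y of the jig
- button_pivot (a point): pivot of the wooden turn-button, 85 mm to -x and 55 mm to +y of the jig's middle, half-way up its bar, 43.5 mm above the table; it turns about the vertical. Bar: 18 mm wide, 10 mm thick, reaching 76 mm from the pivot, underside 38.5 mm above the table: 2.5 mm over a template that is fully home; one that is not home blocks it
- button_peg (a point): centre of the upright round wooden peg on the turn-button's bar: 14 mm diameter, 30 mm high, foot 48.5 mm and top 78.5 mm above the table, 55 mm from the pivot
- turn_button (a joint): angle of the turn-button, rad: 0 = bar along the jig's +y, clear of the template; grows clockwise seen from above; 1.57 = at its stop, bar along the jig's +x, across the template. Starts between -0.5 and 0.05, turns with light friction (about 2 N at the peg) and stays where it is left
- hammer: steel hammer with wooden handle, lying at the robot's right; bystander. Origin at its underside
- chisel: wood chisel 230 mm long, lying between jig and rest; bystander. Origin at its underside
- dowel_jar: small glass jar 52 mm across, 65 mm high, standing between jig and rest towards the robot; bystander. Origin at its underside
- tape: roll of tape 90 mm across, 48 mm high, beyond the chisel; bystander. Origin at its underside
- glue: white glue bottle 150 mm high at the robot's left; bystander. Origin at its underside
- nail_tin: open steel tin 80 mm across, 50 mm high, at the near right; bystander. Origin at its underside
- offcut: pine offcut 50 x 100 x 22 mm lying at the near left; bystander. Origin at its underside

How it is judged:
By the outcome, as a careful person would: the job done as asked, in the order asked, and still so for the second after the job is handed in, with the robot touching nothing.
It also fails if it takes over 59 s, if anything falls off the work surface, if the arm or the gripper's body presses on something with over 40 N, if the wrist force passes 120 N, or if a joint passes its speed limit or range.

## Working session

There is one attempt and no reset: what is moved stays moved. The work goes in short steps, Python scripts to look and compute and a tool call to move; the robot and the scene stay as the last step left them, time stands still between calls to the robot, and variables do not carry over. Pictures are saved under pics/ and viewed, at most 10 in all, crops included, and the job is handed in when it is done.

Besides the shell and the picture viewer there is one more tool, called after "Request:" as name([rows], argument=value, ...), one row to a line, values as JSON. apply_moves: Moves the arm, as the interface text tells. Its arguments: {"type":"object","properties":{"steps":{"type":"array","items":{"type":"object","properties":{"jaw":{"type":"number"},"travel":{"type":"array","items":{"type":"number"}},"rotation":{"type":"array","items":{"type":"number"}}}}},"squeeze":{"type":"number"}},"required":["steps"]}

```bash
ls; mkdir -p pics; python3 - <<'E'
from station import arm, eyes
import cv2
s=arm.sense()
for k in s: print(k,s[k])
print(arm.tips_ahead)
for n in ("scene","top"):
    print(n,eyes.calibration(n)); cv2.imwrite(f"pics/{n}0.png",eyes.snapshot(n)[:,:,::-1])
E
```

```text
pics
clock 0.0
joint_positions [-1.3354943   0.41797455 -0.01031088  1.61421123  0.00468329  1.11071808
 -0.05300051]
qvel [-0.00165952  0.00061467  0.00019388 -0.00061119 -0.00022325 -0.00211653
 -0.000298  ]
joint_torque [-7.20357621e-04 -8.64456224e+01  6.78863022e-01 -4.34895015e+01
  1.90399593e-02  7.21125994e-03  5.49466819e-07]
position [170.70314695 600.85870034 238.64429581]
orientation [[-9.61936406e-01  2.73273258e-01 -2.77461451e-04]
 [ 2.73273388e-01  9.61935588e-01 -1.25689788e-03]
 [-7.65765340e-05 -1.28487866e-03 -9.99999172e-01]]
contact_force [ 0.50919455 -0.93599381  0.00834442]
torque [ 0.06185068 -0.00275015  0.00854424]
grip_force 0.0
finger_gap 85.6918775520001
8.0
scene {'vertical_fov': 54.31754418761965, 'cx': 258.69782440821325, 'cy': 191.2875047583858, 'dist_coeffs': array([0.00612707, 0.        , 0.        , 0.        , 0.        ]), 'xyz': array([1009.79144306, -450.36883952, 1063.32802336]), 'attitude': array([[ 0.69122791,  0.59850981, -0.40495677],
       [ 0.72257813, -0.57959181,  0.37676808],
       [-0.00921024, -0.55304551, -0.83310013]])}
top {'vertical_fov': 54.02495945123335, 'cx': 254.85807107444356, 'cy': 191.22000283484408, 'dist_coeffs': array([-0.1074741,  0.       ,  0.       ,  0.       ,  0.       ]), 'xyz': array([ 419.67920376,    3.97820999, 1506.8825797 ]), 'attitude': array([[ 1.62320365e-02, -9.97222679e-01,  7.26873347e-02],
       [-9.99866384e-01, -1.63295920e-02, -7.48023768e-04],
       [ 1.93290079e-03, -7.26654805e-02, -9.97354497e-01]])}
```

View pics/scene0.png

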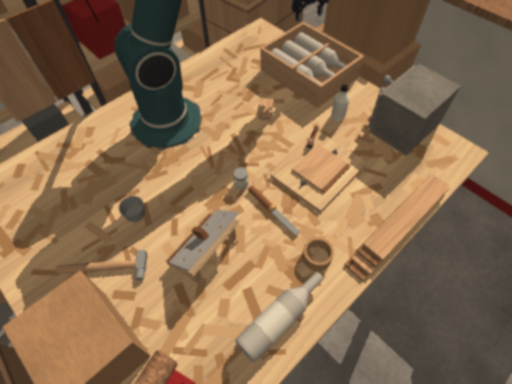

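View pics/top0.png

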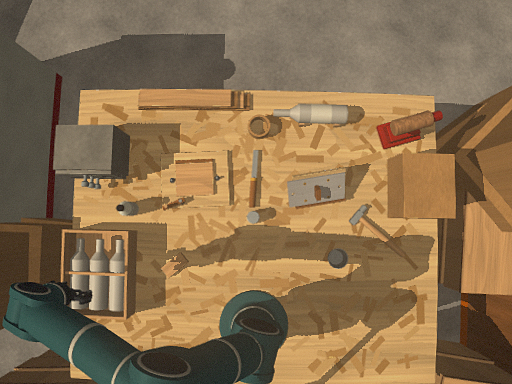

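The scene view shows the template on its rest around (205,240), the jig around (315,175) and the chisel and jar between them. The top view shows the rest at (316,188), the jig at (200,178) and the tin at (338,258). I'll enlarge both fixtures.

```bash
python3 - <<'E'
import cv2,numpy as np
t=cv2.imread("pics/top0.png");s=cv2.imread("pics/scene0.png")
def c(im,u,v):
    return cv2.resize(im[v:v+72,u:u+96],(400,300),interpolation=cv2.INTER_CUBIC)
# scale 400/96=4.1667
m=np.vstack([np.hstack([c(t,155,142),c(t,270,152)]),np.hstack([c(s,268,118),c(s,158,200)])])
cv2.imwrite("pics/crop1.png",m)
E
```

```text
(no output)
```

View pics/crop1.png

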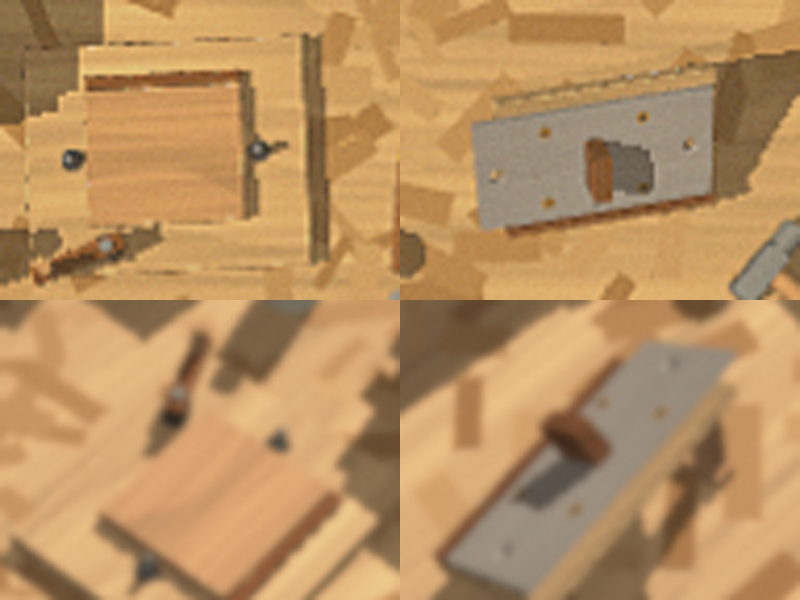

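The crops show the pins at about (172,180) and (217,178) in the top view. The button pivot is at about (180,201), with its bar pointing lower left. The template holes are at about (292.7,194.5) and (339,187). I'll measure these properly.

```bash
cat > h.py <<'E'
import cv2,numpy as np
from station import arm,eyes
from scipy.optimize import least_squares
np.set_printoptions(precision=2,suppress=True)
def cam(n):
    c=eyes.calibration(n); f=192/np.tan(np.radians(c["vertical_fov"]/2))
    K=np.array([[f,0,c["cx"]],[0,f,c["cy"]],[0,0,1]])
    return K,np.array(c["dist_coeffs"]),c["xyz"],c["attitude"]
C={n:cam(n) for n in("scene","top")}
def ray(n,p):
    K,d,o,R=C[n]; q=cv2.undistortPoints(np.array([[p]],float),K,d)[0,0]
    v=R@np.array([*q,1]); return o,v/np.linalg.norm(v)
def onz(n,p,z):
    o,v=ray(n,p); return o+v*(z-o[2])/v[2]
def proj(n,X):
    K,d,o,R=C[n]; X=np.atleast_2d(X)
    return cv2.projectPoints((X-o)@R,np.zeros(3),np.zeros(3),K,d)[0][:,0]
def tri(ps,pt):
    o1,v1=ray("scene",ps);o2,v2=ray("top",pt)
    s=np.linalg.lstsq(np.c_[v1,-v2],o2-o1,rcond=None)[0]
    a,b=o1+s[0]*v1,o2+s[1]*v2; return (a+b)/2,np.linalg.norm(a-b)
def blob(g,p,r,sign):
    "centroid of bright(+1)/dark(-1) spot near p"
    u,v=np.round(p).astype(int); w=sign*(g[v-r:v+r+1,u-r:u+r+1].astype(float)); w-=np.median(w); w[w<0.35*w.max()]=0
    yy,xx=np.mgrid[v-r:v+r+1,u-r:u+r+1]; return np.array([(w*xx).sum(),(w*yy).sum()])/w.sum()
E
python3 - <<'E'
from h import *
t=cv2.imread("pics/top0.png",0);s=cv2.imread("pics/scene0.png",0)
pt=[blob(t,p,3,-1) for p in((172.3,180.2),(216.9,178.0))]
P=[onz("top",p,29) for p in pt]
print("pins",pt,P,np.linalg.norm(P[0]-P[1]))
ht=[blob(t,p,2,1) for p in((292.7,194.5),(339,186.7))]
hs=[blob(s,p,2,1) for p in((182.3,259.2),(222.9,214.6))]
print("holes",ht,hs)
H=[tri(a,b) for a,b in zip(hs,ht)];print(H,np.linalg.norm(H[0][0]-H[1][0]))
for p in((180.2,200.8),(165.3,207)): print("btn",onz("top",p,48.5))
# bush positions
b=[onz("top",(270+x/4.1667,152+y/4.1667),z) for x,y,z in((145,133,90),(242,117,90),(149,203,45),(243,188,45))];print(b)
# plate outline
im=cv2.imread("pics/top0.png").astype(int);c=im[165:215,280:355]
m=((c.max(2)-c.min(2)<30)&(c.min(2)>90)).astype(np.uint8)
k=max(cv2.findContours(m,0,2)[0],key=cv2.contourArea)
print(cv2.approxPolyDP(cv2.convexHull(k),3,True)[:,0]+[280,165])
E
```

```text
pins [array([172.32, 179.86]), array([216.83, 177.76])] [array([567.17, 330.64,  29.  ]), array([578.22, 153.9 ,  29.  ])] 177.08622516660262
holes [array([292.55, 193.83]), array([340.05, 187.23])] [array([180.57, 259.87]), array([221.  , 215.29])]
[(array([ 497.51, -230.51,  -93.59]), np.float64(156.58564747885302)), (array([ 564.82, -240.65,  256.84]), np.float64(109.1687805391721))] 356.979708426357
btn [483.84 292.71  48.5 ]
btn [458.66 350.54  48.5 ]
[array([ 553.74, -185.68,   90.  ]), array([ 569.91, -274.43,   90.  ]), array([ 492.38, -195.89,   45.  ]), array([ 507.82, -284.33,   45.  ])]
[[319 201]
 [315 200]]
```

```bash
python3 - <<'E'
from h import *
T=cv2.imread("pics/top0.png").astype(int);S=cv2.imread("pics/scene0.png").astype(int)
t=cv2.imread("pics/top0.png",0);s=cv2.imread("pics/scene0.png",0)
print(t[191:198,288:298]);print(t[183:191,334:344]);
ps=[(182.3,259.2),(222.9,214.6)]; pt=[(292.5,194.2),(338.8,186.5)]
for a,b in((ps[1],pt[0]),(ps[0],pt[1])): print(tri(a,b))
for b,z in zip(pt,(70,70)): print(onz("top",b,z))
H=[onz("top",b,70) for b in pt];print(np.linalg.norm(H[0]-H[1]),(H[0]+H[1])/2,np.arctan2(*(H[0]-H[1])[:2][[0,1]]))
# block top centre: crop top (597,165)->, scene (585,440)
# bush centre check
b=[(270+(x+.5)/4.1667-.5,152+(y+.5)/4.1667-.5) for x,y in((145,133),(242,117),(149,203),(243,188))]
print(onz("top",np.mean(b,0),70))
print(tri((158+195/4.1667-.4,200+440/4.1667-.4-72),(270+198/4.1667-.4,152+158/4.1667-.4)))
E
```

```text
[[139 136 141 139 138 140 138 144 143 143]
 [146 139 143 140 146 136 137 143 143 140]
 [147 139 139 141 164 129 132 141 138 138]
 [148 135 140 145 156 134 146 148 141 143]
 [153 136 139 124 105 135 156 148 139 146]
 [155 136 141 143 145 144 147 142 146 146]
 [152 142 143 142 141 143 146 139 145 144]]
[[147 149 149 146 144 145 145 145 142 149]
 [149 149 145 146 148 141 144 144 148 153]
 [145 146 146 145 138 128 138 145 148 148]
 [146 145 144 146  94 137 144 147 145 147]
 [143 146 146 141  98 109 171 160 145 144]
 [144 145 145 150 144 157 153 143 145 149]
 [146 145 142 147 145 147 141 144 145 148]
 [145 143 146 148 149 147 149 147 150 149]]
(array([ 515.05, -140.77,   75.01]), np.float64(0.20171839325499125))
(array([ 547.07, -318.65,   77.52]), np.float64(0.6765236378982645))
[ 515.32 -141.36   70.  ]
[ 547.92 -320.05   70.  ]
181.64089519455484 [ 531.62 -230.71   70.  ] -0.18042192176386126
[ 532.65 -233.07   70.  ]
(array([ 534.34, -228.94,   97.42]), np.float64(5.953892641426497))
```

Request:
apply_moves([
  {"jaw": 0.07, "travel": [-0.029, -0.018, 0]},
  {"travel": [-0.029, -0.018, 0]},
  {"travel": [-0.029, -0.018, 0]},
  {"travel": [-0.029, -0.018, 0]},
  {"travel": [-0.029, -0.021, 0]},
  {"travel": [-0.029, -0.021, 0]},
  {"travel": [-0.029, -0.021, 0]},
  {"travel": [-0.029, -0.021, 0]},
  {"travel": [-0.029, -0.021, 0]},
  {"travel": [-0.029, -0.021, 0]},
  {"travel": [-0.029, -0.021, 0]},
  {"travel": [-0.029, -0.021, 0]},
])

```text
invalid input
```

Request:
apply_moves([
  {"jaw": 0.07, "travel": [-0.029, -0.018, 0], "rotation": [0, 0, 0]},
  {"jaw": 0.07, "travel": [-0.029, -0.018, 0], "rotation": [0, 0, 0]},
  {"jaw": 0.07, "travel": [-0.029, -0.018, 0], "rotation": [0, 0, 0]},
  {"jaw": 0.07, "travel": [-0.029, -0.018, 0], "rotation": [0, 0, 0]},
  {"jaw": 0.07, "travel": [-0.029, -0.021, 0], "rotation": [0, 0, 0]},
  {"jaw": 0.07, "travel": [-0.029, -0.021, 0], "rotation": [0, 0, 0]},
  {"jaw": 0.07, "travel": [-0.029, -0.021, 0], "rotation": [0, 0, 0]},
  {"jaw": 0.07, "travel": [-0.029, -0.021, 0], "rotation": [0, 0, 0]},
  {"jaw": 0.07, "travel": [-0.029, -0.021, 0], "rotation": [0, 0, 0]},
  {"jaw": 0.07, "travel": [-0.029, -0.021, 0], "rotation": [0, 0, 0]},
  {"jaw": 0.07, "travel": [-0.029, -0.021, 0], "rotation": [0, 0, 0]},
  {"jaw": 0.07, "travel": [-0.029, -0.021, 0], "rotation": [0, 0, 0]},
])

```text
clock: 1.1
position: [440.7, 273.6, 239.3]
orientation: [[-0.962, 0.273, -0.0], [0.273, 0.962, -0.0], [0.0, -0.0, -1.0]]
contact_force: [0.9, -0.2, -1.1]
finger_gap: 69.8
grip_force: 0.0
```

Request:
apply_moves([
  {"jaw": 0.07, "travel": [0, -0.03, 0], "rotation": [0, 0, -6.55]},
  {"jaw": 0.07, "travel": [0, -0.03, 0], "rotation": [0, 0, -6.55]},
  {"jaw": 0.07, "travel": [0, -0.03, 0], "rotation": [0, 0, -6.55]},
  {"jaw": 0.07, "travel": [0, -0.03, 0], "rotation": [0, 0, -6.55]},
  {"jaw": 0.07, "travel": [0.01, -0.038, 0], "rotation": [0, 0, 0]},
  {"jaw": 0.07, "travel": [0.01, -0.038, 0], "rotation": [0, 0, 0]},
  {"jaw": 0.07, "travel": [0.01, -0.038, 0], "rotation": [0, 0, 0]},
  {"jaw": 0.07, "travel": [0.01, -0.038, 0], "rotation": [0, 0, 0]},
  {"jaw": 0.07, "travel": [0.01, -0.038, 0], "rotation": [0, 0, 0]},
  {"jaw": 0.07, "travel": [0.01, -0.038, 0], "rotation": [0, 0, 0]},
  {"jaw": 0.07, "travel": [0.01, -0.038, 0], "rotation": [0, 0, 0]},
  {"jaw": 0.07, "travel": [0.01, -0.038, 0], "rotation": [0, 0, 0]},
])

```text
clock: 2.1
position: [402.6, -158.4, 239.5]
orientation: [[-0.984, -0.18, 0.0], [-0.18, 0.984, 0.0], [-0.0, 0.0, -1.0]]
contact_force: [1.3, -0.5, 0.1]
finger_gap: 69.5
grip_force: 0.0
```

Request:
apply_moves([
  {"jaw": 0.07, "travel": [0, -0.02, 0], "rotation": [0, -6.66, 0]},
  {"jaw": 0.07, "travel": [0, -0.02, 0], "rotation": [0, -6.67, 0]},
  {"jaw": 0.07, "travel": [0, -0.02, 0], "rotation": [0, -6.67, 0]},
  {"jaw": 0.07, "travel": [0, -0.02, 0], "rotation": [0, -6.67, 0]},
  {"jaw": 0.07, "travel": [0, 0, 0], "rotation": [0, -6.67, 0]},
  {"jaw": 0.07, "travel": [0, 0, 0], "rotation": [0, -6.66, 0]},
  {"jaw": 0.07, "travel": [0, 0, 0], "rotation": [0, 0, 0]},
])

```text
clock: 2.68
position: [416.4, -226.2, 245.0]
orientation: [[-0.872, -0.184, 0.453], [-0.166, 0.983, 0.078], [-0.46, -0.007, -0.888]]
contact_force: [-0.1, 0.7, 1.3]
finger_gap: 69.9
grip_force: 0.0
```

```bash
cat >> h.py <<'E'
def to(T):
    "shift to world target T in tool axes, mm"
    s=arm.sense(); return s["orientation"].T@(np.array(T)-s["position"])
E
python3 - <<'E'
from h import *
s=arm.sense();print(s["clock"],s["position"],s["orientation"],s["joint_positions"])
n=np.array([-.6325,-.115,.766]);P=np.array([531.2,-229.8,75.5])
for k in(80,13):print(to(P+k*n))
R=s["orientation"];print(-R[:,2]-n, R[:,1])
E
```

```text
2.6833 [ 416.43 -226.19  244.96] [[-0.87 -0.18  0.45]
 [-0.17  0.98  0.08]
 [-0.46 -0.01 -0.89]] [-0.3  -0.05  0.94  2.24 -0.5   0.66  2.75]
[ -4.09 -23.59 124.14]
[-18.73 -23.43 189.53]
[0.18 0.04 0.12] [-0.18  0.98 -0.01]
```

Request:
apply_moves([
  {"jaw": 0.07, "travel": [0, 0, 0], "rotation": [0, 0, 7.1]},
  {"jaw": 0.07, "travel": [0, 0, 0], "rotation": [0, 0, 7.1]},
  {"jaw": 0.07, "travel": [0, 0, 0], "rotation": [0, 0, 7.1]},
  {"jaw": 0.07, "travel": [0, 0, 0], "rotation": [0, 0, 7.1]},
  {"jaw": 0.07, "travel": [0, 0, 0], "rotation": [0, 0, 7.1]},
  {"jaw": 0.07, "travel": [0, 0, 0], "rotation": [0, 0, 7.1]},
  {"jaw": 0.07, "travel": [0, 0, 0], "rotation": [0, 0, 7.1]},
  {"jaw": 0.07, "travel": [0, 0, 0], "rotation": [0, 0, 7.1]},
  {"jaw": 0.07, "travel": [0, 0, 0], "rotation": [0, 0, 7.1]},
  {"jaw": 0.07, "travel": [0, 0, 0], "rotation": [0, 0, 7.1]},
  {"jaw": 0.07, "travel": [0, 0, 0], "rotation": [0, 0, 7.1]},
  {"jaw": 0.07, "travel": [0, 0, 0], "rotation": [0, 0, 7.1]},
])

```text
clock: 3.68
position: [417.5, -225.2, 245.0]
orientation: [[-0.254, 0.856, 0.45], [0.966, 0.245, 0.078], [-0.043, 0.455, -0.889]]
contact_force: [0.1, -0.8, 0.2]
finger_gap: 70.1
grip_force: 0.0
```

Request:
apply_moves([
  {"jaw": 0.07, "travel": [0, 0, 0], "rotation": [0, 0, 7.1]},
  {"jaw": 0.07, "travel": [0, 0, 0], "rotation": [0, 0, 7.1]},
  {"jaw": 0.07, "travel": [0, 0, 0], "rotation": [0, 0, 7.1]},
  {"jaw": 0.07, "travel": [0, 0, 0], "rotation": [0, 0, 7.1]},
  {"jaw": 0.07, "travel": [0, 0, 0], "rotation": [0, 0, 7.1]},
  {"jaw": 0.07, "travel": [0, 0, 0], "rotation": [0, 0, 7.1]},
  {"jaw": 0.07, "travel": [0, 0, 0], "rotation": [0, 0, 7.1]},
  {"jaw": 0.07, "travel": [0, 0, 0], "rotation": [0, 0, 7.1]},
  {"jaw": 0.07, "travel": [0, 0, 0], "rotation": [0, 0, 7.1]},
  {"jaw": 0.07, "travel": [0, 0, 0], "rotation": [0, 0, 7.1]},
  {"jaw": 0.07, "travel": [0, 0, 0], "rotation": [0, 0, 7.1]},
  {"jaw": 0.07, "travel": [0, 0, 0], "rotation": [0, 0, 7.1]},
])

```text
clock: 4.68
position: [417.5, -225.2, 245.0]
orientation: [[0.832, 0.325, 0.45], [0.325, -0.942, 0.079], [0.45, 0.081, -0.889]]
contact_force: [0.4, 0.5, -0.3]
finger_gap: 70.2
grip_force: 0.0
```

```bash
cat >> h.py <<'E'
from scipy.spatial.transform import Rotation as Ro
def turn(Rt):
    "rotation vector in tool axes (deg) to orientation Rt"
    return Ro.from_matrix(arm.sense()["orientation"].T@Rt).as_rotvec(degrees=True)
n=np.array([-.6325,-.115,.766]);P=np.array([531.2,-229.8,75.5])
def frame(z,y):
    z=z/np.linalg.norm(z); x=np.cross(y,z);x/=np.linalg.norm(x); return np.c_[x,np.cross(z,x),z]
Rg=frame(-n,np.array([.179,-.984,0]))
E
python3 - <<'E'
from h import *
s=arm.sense();print(s["clock"],s["position"],s["orientation"],s["joint_positions"])
print(turn(Rg)); print(Rg.T@(P+80*n-s["position"]),Rg.T@(P+13*n-s["position"]))
E
```

```text
4.6833 [ 417.48 -225.2   244.96] [[ 0.83  0.32  0.45]
 [ 0.33 -0.94  0.08]
 [ 0.45  0.08 -0.89]] [-0.12 -0.04  0.76  2.23 -0.52  0.67 -0.21]
[-0.92 12.79  9.83]
[-23.87  24.87 121.2 ] [-23.87  24.87 188.2 ]
```

Request:
apply_moves([
  {"jaw": 0.07, "travel": [0, 0, 0], "rotation": [-0.31, 4.27, 3.28]},
  {"jaw": 0.07, "travel": [0, 0, 0], "rotation": [-0.31, 4.26, 3.28]},
  {"jaw": 0.07, "travel": [0, 0, 0], "rotation": [-0.3, 4.26, 3.27]},
  {"jaw": 0.07, "travel": [-0.006, 0.006, 0.025], "rotation": [0, 0, 0]},
  {"jaw": 0.07, "travel": [-0.006, 0.006, 0.025], "rotation": [0, 0, 0]},
  {"jaw": 0.07, "travel": [-0.006, 0.006, 0.025], "rotation": [0, 0, 0]},
  {"jaw": 0.07, "travel": [-0.006, 0.007, 0.025], "rotation": [0, 0, 0]},
  {"jaw": 0.07, "travel": [0, 0, 0.02], "rotation": [0, 0, 0]},
  {"jaw": 0.07, "travel": [0, 0, 0], "rotation": [0, 0, 0]},
  {"jaw": 0.07, "travel": [0, 0, 0], "rotation": [0, 0, 0]},
])

```text
clock: 5.52
position: [434.9, -234.9, 205.1]
orientation: [[0.765, 0.183, 0.618], [0.152, -0.983, 0.104], [0.626, 0.015, -0.78]]
contact_force: [-0.3, -0.2, 0.8]
finger_gap: 70.0
grip_force: 0.0
```

```bash
python3 - <<'E'
from h import *
s=arm.sense();print(s["clock"],s["position"],s["joint_positions"],s["contact_force"])
print(turn(Rg)); print(Rg.T@(P+13*n-s["position"]))
t=eyes.snapshot("top")[:,:,::-1];S=eyes.snapshot("scene")[:,:,::-1]
c=lambda im,u,v:cv2.resize(im[v:v+75,u:u+100],(400,300),interpolation=cv2.INTER_CUBIC)
cv2.imwrite("pics/g1.png",np.hstack([c(t,270,150),c(S,150,190)]))
R=s["orientation"];tip=s["position"]+8*R[:,2]
for q in (tip,P,P+34*n): print(proj("top",q),proj("scene",q))
E
```

```text
5.5167 [ 434.87 -234.89  205.09] [ 0.32  0.1   0.44  2.32 -1.17  0.61  0.33] [-0.27 -0.21  0.75]
[0.49 1.23 0.73]
[-10.02  12.22 147.78]
[[322.58 213.87]] [[175.4  195.49]]
[[315.74 190.34]] [[203.45 236.22]]
[[317.88 195.55]] [[196.53 228.2 ]]
```

View pics/g1.png

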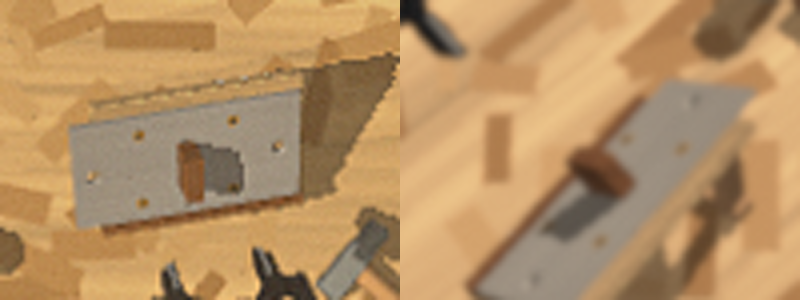

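The crop shows the gripper still well short of the block: fingers at the bottom (170,280) and (265,275), block at (190,170). Joint 5 is almost at its limit. The pads stay flat under any turn about tool y, so I'll grasp with less tilt (25°).

Request:
apply_moves([
  {"jaw": 0.07, "travel": [0, 0, 0], "rotation": [0, -5, 0]},
  {"jaw": 0.07, "travel": [0, 0, 0], "rotation": [0, -5, 0]},
  {"jaw": 0.07, "travel": [0, 0, 0], "rotation": [0, -5, 0]},
  {"jaw": 0.07, "travel": [0, 0, 0], "rotation": [0, 0, 0]},
  {"jaw": 0.07, "travel": [0, 0, 0], "rotation": [0, 0, 0]},
])

```text
clock: 6.03
position: [436.0, -231.5, 205.0]
orientation: [[0.873, 0.192, 0.448], [0.176, -0.981, 0.079], [0.455, 0.01, -0.89]]
contact_force: [1.2, -0.1, -0.1]
finger_gap: 69.6
grip_force: 0.0
```

```bash
cat >> h.py <<'E'
xh=np.array([.984,.179,0]); a=np.radians(25)
z25=np.sin(a)*xh-np.array([0,0,np.cos(a)])
R25=frame(z25,np.array([.179,-.984,0])); G=P+26*n+11*z25
E
python3 - <<'E'
from h import *
s=arm.sense();print(s["clock"],s["position"],s["joint_positions"],G)
print(turn(R25)); print(R25.T@(G-s["position"]))
E
```

```text
6.0333 [ 436.02 -231.49  205.05] [ 0.2   0.09  0.45  2.23 -0.7   0.61 -0.19] [ 519.33 -231.96   85.45]
[ 0.19 -2.08  0.94]
[ 23.66  15.38 143.  ]
```

Request:
apply_moves([
  {"jaw": 0.07, "travel": [0, 0, 0], "rotation": [0.2, -2.1, 0.9]},
  {"jaw": 0.07, "travel": [0.006, 0.004, 0.023], "rotation": [0, 0, 0]},
  {"jaw": 0.07, "travel": [0.006, 0.004, 0.023], "rotation": [0, 0, 0]},
  {"jaw": 0.07, "travel": [0.006, 0.004, 0.023], "rotation": [0, 0, 0]},
  {"jaw": 0.07, "travel": [0.006, 0.003, 0.023], "rotation": [0, 0, 0]},
  {"jaw": 0.07, "travel": [0, 0, 0], "rotation": [0, 0, 0]},
  {"jaw": 0.07, "travel": [0, 0, 0], "rotation": [0, 0, 0]},
])

```text
clock: 6.62
position: [496.3, -236.6, 130.0]
orientation: [[0.894, 0.176, 0.413], [0.159, -0.984, 0.075], [0.419, -0.001, -0.908]]
contact_force: [-0.3, 0.3, 0.9]
finger_gap: 70.0
grip_force: 0.0
```

```bash
cat >> h.py <<'E'
def crops(f,*cs):
    ims={k:eyes.snapshot(k)[:,:,::-1] for k in {c[0] for c in cs}}
    cv2.imwrite(f,np.hstack([cv2.resize(ims[k][v:v+75,u:u+100],(400,300),interpolation=cv2.INTER_CUBIC) for k,u,v in cs]))
E
python3 - <<'E'
from h import *
s=arm.sense();print(s["clock"],s["position"],s["joint_positions"])
print(turn(R25)); print(R25.T@(G-s["position"]))
crops("pics/g2.png",("top",270,150),("scene",150,180))
E
```

```text
6.6167 [ 496.31 -236.58  129.96] [ 0.23  0.33  0.36  2.15 -0.9   0.52 -0.08]
[-0.    0.21 -0.17]
[ 2.46 -0.43 50.26]
```

View pics/g2.png

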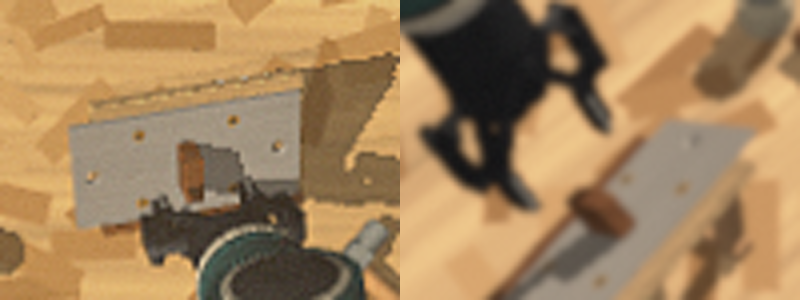

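The crop shows the block top at (190,170), matching my projected centre, and the fingers straddling it from below. I'll go in and grip.

Request:
apply_moves([
  {"jaw": 0.07, "travel": [0.001, 0, 0.015], "rotation": [0, 0, 0]},
  {"jaw": 0.07, "travel": [0.001, 0, 0.015], "rotation": [0, 0, 0]},
  {"jaw": 0.07, "travel": [0, 0, 0.01], "rotation": [0, 0, 0]},
  {"jaw": 0.07, "travel": [0, 0, 0.006], "rotation": [0, 0, 0]},
  {"jaw": 0.07, "travel": [0, 0, 0.004], "rotation": [0, 0, 0]},
  {"jaw": 0.07, "travel": [0, 0, 0], "rotation": [0, 0, 0]},
  {"jaw": 0.07, "travel": [0, 0, 0], "rotation": [0, 0, 0]},
])

```text
clock: 7.3
position: [519.5, -233.1, 87.3]
orientation: [[0.893, 0.176, 0.414], [0.159, -0.984, 0.074], [0.421, 0.0, -0.907]]
contact_force: [0.2, -0.3, 0.2]
finger_gap: 69.9
grip_force: 0.0
```

```bash
python3 - <<'E'
from h import *
s=arm.sense();print(s["clock"],s["position"],s["joint_positions"],s["contact_force"])
print(turn(R25)); print(R25.T@(G-s["position"]))
crops("pics/g3.png",("top",270,150),("scene",150,200))
E
```

```text
7.3 [ 519.45 -233.06   87.27] [ 0.28  0.43  0.27  2.13 -1.04  0.45  0.03] [ 0.24 -0.29  0.2 ]
[ 0.09  0.14 -0.17]
[-0.7  -1.1   1.68]
```

View pics/g3.png

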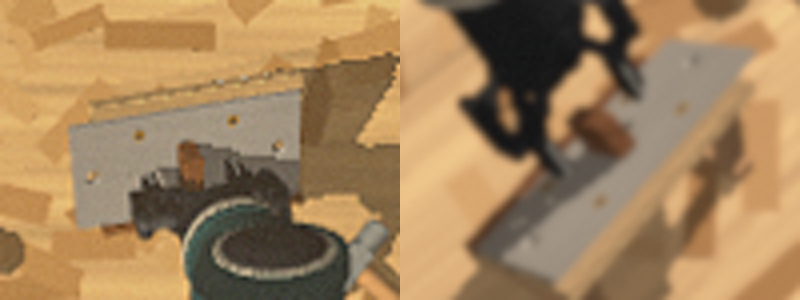

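Request:
apply_moves([
  {"jaw": 0.045, "travel": [0, 0, 0], "rotation": [0, 0, 0]},
  {"jaw": 0.035, "travel": [0, 0, 0], "rotation": [0, 0, 0]},
  {"jaw": 0.028, "travel": [0, 0, 0], "rotation": [0, 0, 0]},
  {"jaw": 0.028, "travel": [0, 0, 0], "rotation": [0, 0, 0]},
], squeeze=70)

```text
clock: 7.73
position: [519.6, -232.8, 86.8]
orientation: [[0.893, 0.176, 0.413], [0.16, -0.984, 0.074], [0.42, -0.0, -0.907]]
contact_force: [0.5, -0.4, -0.5]
finger_gap: 27.8
grip_force: 0.0
```

```bash
python3 - <<'E'
from h import *
s=arm.sense();print(s["clock"],s["position"],s["contact_force"],s["torque"],s["finger_gap"])
z=s["orientation"][:,2]
for k in(-11,0,8,20):print(k,proj("top",s["position"]+k*z),proj("scene",s["position"]+k*z))
for k in(0,17,34):print("blk",k,proj("top",P+k*n),proj("scene",P+k*n))
crops("pics/g4.png",("scene",150,200))
E
```

```text
7.7333 [ 519.61 -232.78   86.75] [ 0.46 -0.41 -0.55] [-0.09  0.46 -0.01] 27.7736425019074
-11 [[317.64 194.2 ]] [[197.95 230.13]]
0 [[316.99 193.17]] [[199.64 232.55]]
8 [[316.53 192.43]] [[200.85 234.29]]
20 [[315.84 191.34]] [[202.65 236.87]]
blk 0 [[315.74 190.34]] [[203.45 236.22]]
blk 17 [[316.8  192.92]] [[200.01 232.24]]
blk 34 [[317.88 195.55]] [[196.53 228.2 ]]
```

View pics/g4.png

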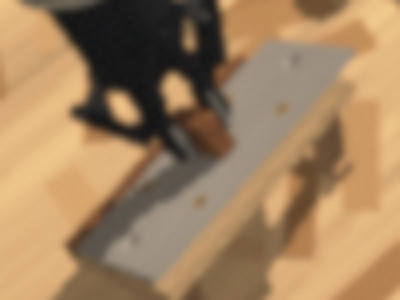

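The crop shows the fingertips on both sides of the block at (182,155) and (218,112), with no contact yet. Closing fully.

Request:
apply_moves([
  {"jaw": 0.02, "travel": [0, 0, 0], "rotation": [0, 0, 0]},
  {"jaw": 0.01, "travel": [0, 0, 0], "rotation": [0, 0, 0]},
  {"jaw": 0.01, "travel": [0, 0, 0], "rotation": [0, 0, 0]},
  {"jaw": 0.01, "travel": [0, 0, 0], "rotation": [0, 0, 0]},
  {"jaw": 0.01, "travel": [0, 0, 0], "rotation": [0, 0, 0]},
], squeeze=80)

```text
clock: 8.2
position: [519.6, -233.2, 86.9]
orientation: [[0.893, 0.176, 0.414], [0.159, -0.984, 0.074], [0.42, 0.0, -0.907]]
contact_force: [-3.3, -1.0, 7.7]
finger_gap: 16.9
grip_force: 78.9
```

Request:
apply_moves([
  {"jaw": 0.01, "travel": [-0.0026, 0, -0.0097], "rotation": [0, 0, 0]},
  {"jaw": 0.01, "travel": [-0.004, 0, -0.0145], "rotation": [0, 0, 0]},
  {"jaw": 0.01, "travel": [-0.004, 0, -0.0145], "rotation": [0, 0, 0]},
  {"jaw": 0.01, "travel": [0.004, 0, -0.02], "rotation": [0, 0, 0]},
  {"jaw": 0.01, "travel": [0.01, 0, -0.022], "rotation": [0, 0, 0]},
  {"jaw": 0.01, "travel": [0.01, 0, -0.022], "rotation": [0, 0, 0]},
  {"jaw": 0.01, "travel": [0.01, 0, -0.022], "rotation": [0, 0, 0]},
  {"jaw": 0.01, "travel": [0.01, 0, -0.022], "rotation": [0, 0, 0]},
  {"jaw": 0.01, "travel": [0.01, 0, -0.022], "rotation": [0, 0, 0]},
  {"jaw": 0.01, "travel": [0, 0, 0], "rotation": [0, 0, 0]},
  {"jaw": 0.01, "travel": [0, 0, 0], "rotation": [0, 0, 0]},
])

```text
clock: 9.12
position: [488.4, -238.1, 258.5]
orientation: [[0.893, 0.177, 0.414], [0.16, -0.984, 0.074], [0.421, -0.0, -0.907]]
contact_force: [-1.0, 0.5, -5.7]
finger_gap: 16.6
grip_force: 79.1
```

```bash
cat >> h.py <<'E'
J=np.array([572.7,242.3,0]); yj=np.array([-.0624,.998,0]);xj=np.array([.998,.0624,0]);b=np.radians(-15)
RJ=frame(np.sin(b)*xj-np.array([0,0,np.cos(b)]),-yj)
E
python3 - <<'E'
from h import *
s=arm.sense();print(s["clock"],s["position"],s["joint_positions"],s["contact_force"],s["finger_gap"])
print(turn(RJ)); 
# template centre underside->TCP offset in tool frame from grasp (P, measured grasp pose)
Rm=np.array([[.893,.176,.414],[.159,-.984,.074],[.42,0,-.907]]);pc=Rm.T@(P-6*n-np.array([519.6,-233.2,86.9]));print("plate ctr in tool",pc)
print("TCP target home", J+[0,0,30]-RJ@pc)
E
```

```text
9.1167 [ 488.39 -238.11  258.48] [ 0.09  0.11  0.5   2.06 -0.53  0.73 -0.46] [-1.03  0.54 -5.68] 16.555320853858174
[ -0.58 -39.85   6.7 ]
plate ctr in tool [ 7.68 -1.32 21.18]
TCP target home [570.85 240.87  52.45]
```

Request:
apply_moves([
  {"jaw": 0.01, "travel": [0, 0, 0], "rotation": [-0.08, -5.69, 0.96]},
  {"jaw": 0.01, "travel": [0, 0, 0], "rotation": [-0.08, -5.69, 0.96]},
  {"jaw": 0.01, "travel": [0, 0, 0], "rotation": [-0.08, -5.69, 0.96]},
  {"jaw": 0.01, "travel": [0, 0, 0], "rotation": [-0.08, -5.69, 0.96]},
  {"jaw": 0.01, "travel": [0, 0, 0], "rotation": [-0.08, -5.69, 0.96]},
  {"jaw": 0.01, "travel": [0, 0, 0], "rotation": [-0.08, -5.69, 0.95]},
  {"jaw": 0.01, "travel": [0, 0, 0], "rotation": [-0.08, -5.69, 0.95]},
  {"jaw": 0.01, "travel": [0, 0, 0], "rotation": [0, 0, 0]},
])

```text
clock: 9.78
position: [489.6, -236.3, 254.7]
orientation: [[0.961, 0.065, -0.269], [0.063, -0.998, -0.015], [-0.27, -0.002, -0.963]]
contact_force: [-0.3, 1.6, -7.1]
finger_gap: 16.7
grip_force: 79.2
```

Request:
apply_moves([
  {"jaw": 0.01, "travel": [0.008, -0.015, -0.002], "rotation": [0, 0, 0]},
  {"jaw": 0.01, "travel": [0.008, -0.025, -0.002], "rotation": [0, 0, 0]},
  {"jaw": 0.01, "travel": [0.008, -0.035, -0.002], "rotation": [0, 0, 0]},
  {"jaw": 0.01, "travel": [0.008, -0.035, -0.002], "rotation": [0, 0, 0]},
  {"jaw": 0.01, "travel": [0.008, -0.035, -0.002], "rotation": [0, 0, 0]},
  {"jaw": 0.01, "travel": [0.008, -0.035, -0.002], "rotation": [0, 0, 0]},
  {"jaw": 0.01, "travel": [0.008, -0.035, -0.002], "rotation": [0, 0, 0]},
  {"jaw": 0.01, "travel": [0.008, -0.035, -0.002], "rotation": [0, 0, 0]},
  {"jaw": 0.01, "travel": [0.008, -0.035, -0.002], "rotation": [0, 0, 0]},
  {"jaw": 0.01, "travel": [0.008, -0.035, -0.002], "rotation": [0, 0, 0]},
  {"jaw": 0.01, "travel": [0.008, -0.035, -0.002], "rotation": [0, 0, 0]},
  {"jaw": 0.01, "travel": [0.008, -0.035, -0.002], "rotation": [0, 0, 0]},
])

```text
clock: 10.78
position: [562.6, 158.4, 255.1]
orientation: [[0.964, 0.062, -0.26], [0.06, -0.998, -0.014], [-0.26, -0.002, -0.966]]
contact_force: [0.7, -0.3, -4.4]
finger_gap: 16.7
grip_force: 79.3
```

Request:
apply_moves([
  {"jaw": 0.01, "travel": [0.008, -0.035, 0], "rotation": [0, 0, 0]},
  {"jaw": 0.01, "travel": [0.004, -0.025, 0], "rotation": [0, 0, 0]},
  {"jaw": 0.01, "travel": [0, -0.015, 0], "rotation": [0, 0, 0]},
  {"jaw": 0.01, "travel": [0, 0, 0], "rotation": [0, 0, 0]},
  {"jaw": 0.01, "travel": [0, 0, 0], "rotation": [0, 0, 0]},
])

```text
clock: 11.2
position: [569.6, 232.5, 252.1]
orientation: [[0.964, 0.063, -0.26], [0.061, -0.998, -0.015], [-0.261, -0.001, -0.965]]
contact_force: [0.6, -1.7, -4.9]
finger_gap: 16.7
grip_force: 79.3
```

```bash
python3 - <<'E'
from h import *
s=arm.sense();print(s["clock"],s["position"],s["joint_positions"],s["contact_force"],s["finger_gap"])
print(turn(RJ)); print(RJ.T@(np.array([570.9,240.9,120])-s["position"]))
E
```

```text
11.2 [569.6  232.46 252.15] [-0.63  0.55  0.35  1.44 -0.25  1.44 -1.75] [ 0.59 -1.73 -4.87] 16.659817416496217
[-0.05  0.11  0.02]
[ 35.96  -8.34 127.17]
```

Request:
apply_moves([
  {"jaw": 0.01, "travel": [0.008, -0.002, 0.026], "rotation": [0, 0, 0]},
  {"jaw": 0.01, "travel": [0.009, -0.002, 0.026], "rotation": [0, 0, 0]},
  {"jaw": 0.01, "travel": [0.009, -0.002, 0.026], "rotation": [0, 0, 0]},
  {"jaw": 0.01, "travel": [0.009, -0.002, 0.026], "rotation": [0, 0, 0]},
  {"jaw": 0.01, "travel": [0.005, 0, 0.026], "rotation": [0, 0, 0]},
  {"jaw": 0.01, "travel": [0.004, 0, 0.026], "rotation": [0, 0, 0]},
  {"jaw": 0.01, "travel": [0, 0, 0], "rotation": [0, 0, 0]},
  {"jaw": 0.01, "travel": [0, 0, 0], "rotation": [0, 0, 0]},
])

```text
clock: 11.87
position: [571.2, 239.2, 90.9]
orientation: [[0.963, 0.06, -0.261], [0.058, -0.998, -0.016], [-0.261, 0.0, -0.965]]
contact_force: [1.1, -0.2, -3.9]
finger_gap: 16.7
grip_force: 79.1
```

```bash
python3 - <<'E'
from h import *
s=arm.sense();print(s["clock"],s["position"],s["joint_positions"],s["contact_force"],s["torque"])
print(turn(RJ)); print(RJ.T@(np.array([570.9,240.9,90])-s["position"]))
crops("pics/j1.png",("top",150,140),("scene",265,110))
R=s["orientation"];c=s["position"]+R@[7.68,-1.32,21.18];up=np.array([0,0,1]);
for k in(90,-90): print(proj("top",c+k*yj+6*up),proj("scene",c+k*yj+6*up))
E
```

```text
11.8667 [571.24 239.22  90.89] [-0.61  0.72  0.31  1.54 -0.3   1.17 -1.71] [ 1.1  -0.23 -3.88] [ 0.01 -0.57 -0.01]
[-0.01  0.15 -0.12]
[ 0.   -1.7   0.92]
[[169.82 178.58]] [[335.92 142.1 ]]
[[216.46 176.37]] [[303.16 173.08]]
```

View pics/j1.png

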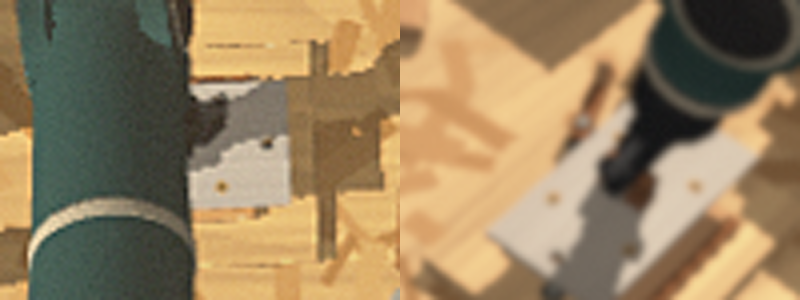

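The crop shows the template over the jig. In the top crop the -y hole is at (266,142) and a bush at (222,187); in the scene crop the bushes are at (553,198), (695,186) and (633,250). I'll fit the held pose from these.

```bash
python3 - <<'E'
from h import *
im={k:eyes.snapshot(k)[:,:,::-1] for k in("top","scene")}
for k in im: cv2.imwrite(f"pics/raw_{k}.png",im[k])
px=lambda u,v,x,y:(u+(x+.5)/4-.5,v+(y+.5)/4-.5)
obs=[("top",px(150,140,266,142),(0,-90)),("top",px(150,140,222,187),(-40,-45)),("scene",px(265,110,153,198),(-40,-45)),("scene",px(265,110,295,186),(40,45)),("scene",px(265,110,233,250),(40,-45))]
o2=[]
for k,p,q in obs:
    g=im[k][:,:,0]; r=blob(g,p,2,-1); print(k,np.array(p),r,q); o2.append((k,r,q))
s=arm.sense();c=s["position"]+s["orientation"]@[7.68,-1.32,21.18]+[0,0,6]
def pts(v,q):
    t=v[2];y=np.array([yj[0]*np.cos(t)-yj[1]*np.sin(t),yj[1]*np.cos(t)+yj[0]*np.sin(t),0]);x=np.array([y[1],-y[0],0])
    return c+[v[0],v[1],v[3]]+q[0]*x+q[1]*y
for O in(obs,o2):
    f=lambda v:np.concatenate([(proj(k,pts(v,q))[0]-p) for k,p,q in O]+[[v[3]/4,v[2]*20]])
    r=least_squares(f,np.zeros(4));print("offset dx,dy,yaw,dz",r.x,"res",r.fun)
    print("plate centre",c+[r.x[0],r.x[1],r.x[3]])
# pins: top vs scene
for k in(90,-90):
    q=J+k*yj+[0,0,32];print(proj("scene",q),proj("top",q))
s0=cv2.imread("pics/scene0.png",0);
for p in((334.8,151.2),(303.1,182.4)):print(blob(s0,p,3,-1))
E
```

```text
top [216.12 175.12] [216.5  175.19] (0, -90)
top [205.12 186.38] [204.85 186.09] (-40, -45)
scene [302.88 159.12] [303.75 158.76] (-40, -45)
scene [338.38 156.12] [339.05 155.67] (40, 45)
scene [322.88 172.12] [322.86 171.53] (40, -45)
offset dx,dy,yaw,dz [ 2.27 -1.48  0.01 -1.04] res [ 0.29  0.03  0.03 -0.19  0.37  0.01  0.18 -0.2  -0.44 -0.19 -0.26  0.16]
plate centre [576.88 240.76  75.74]
offset dx,dy,yaw,dz [ 3.06 -0.63  0.    0.48] res [-0.34 -0.13 -0.03 -0.06 -0.15 -0.01 -0.05  0.07 -0.14  0.12  0.12  0.02]
plate centre [577.67 241.6   77.27]
[[334.2 149.7]] [[171.78 179.8 ]]
[[302.29 180.22]] [[217.11 177.66]]
[334.46 151.72]
[303.23 182.47]
```

```bash
python3 - <<'E'
from h import *
im=cv2.imread("pics/top0.png")
hsv=cv2.cvtColor(im,cv2.COLOR_BGR2LAB)
# case end: reddish pine vs bed: print a vertical & horizontal profile
print(hsv[158:202,186:206,1].mean(1).round(1)); print(hsv[158:202,186:206,0].mean(1).round(0))
print(hsv[168:190,168:224,1].mean(0).round(1))
print(hsv[168:190,168:224,0].mean(0).round(0))
g=im[:,:,2]
print(g[175:185,168:178]);print(g[173:183,211:225])
E
```

```text
[133.4 138.4 145.2 144.7 140.5 140.8 141.9 142.4 142.2 142.  142.6 142.4
 142.2 142.6 142.2 142.6 142.6 142.2 142.7 141.8 141.4 141.2 141.  141.7
 141.4 142.8 142.4 142.2 142.  142.6 142.  142.6 142.4 142.2 141.8 142.2
 141.6 138.3 135.8 136.2 136.  135.2 136.3 136.8]
[199. 144. 106. 109. 122. 175. 167. 168. 168. 171. 178. 174. 168. 176.
 179. 178. 172. 169. 173. 166. 161. 159. 159. 164. 163. 170. 176. 168.
 167. 170. 170. 172. 174. 174. 171. 170. 171. 165. 176. 157. 148. 147.
 154. 162.]
[137.3 137.7 136.  135.5 135.4 135.6 135.8 137.  142.6 142.6 142.2 142.
 142.1 142.2 141.8 142.3 141.9 141.9 142.2 142.3 142.4 142.  142.5 141.9
 142.2 142.2 142.  142.2 142.2 142.5 142.  142.2 142.  142.2 141.8 142.
 142.1 142.  142.  142.  142.  141.8 141.9 142.4 140.6 136.1 133.5 133.5
 133.9 135.3 135.6 136.6 137.  137.1 136.9 137.4]
[179. 181. 166. 164. 158. 159. 165. 173. 168. 170. 169. 169. 169. 169.
 170. 169. 170. 170. 170. 170. 170. 170. 170. 170. 170. 171. 170. 171.
 170. 170. 170. 169. 170. 169. 169. 169. 168. 168. 167. 168. 167. 167.
 167. 168. 166. 132. 107. 108. 135. 160. 162. 170. 17
[... 340 characters left out ...]
8 117 177 214 195 202]
 [208 209 212 190 190 198 219 206 187 198]
 [212 219 216 220 224 222 220 214 189 197]]
[[215 193 151 132 128 183 223 220 219 217 221 218 219 217]
 [208 195 157 132 135 126 193 226 223 222 222 223 220 219]
 [211 198 159 137 135 111 154 201 227 220 204 211 206 220]
 [214 199 162 129 106 102  85  85 179 168 117 115 113 191]
 [201 210 169  90  89 151 121  62  76 113 126 144 148 189]
 [198 209 164  96  87 130 107  72  84 138 158 201 223 216]
 [204 218 172 106  79  76  78  84 156 215 228 223 222 219]
 [203 211 168 122 109 111 128 156 210 227 222 221 221 222]
 [191 209 155 118 129 174 215 222 215 208 216 218 218 217]
 [190 208 160 117 126 200 227 217 215 212 214 208 210 205]]
```

```bash
python3 - <<'E'
from h import *
print(onz("top",(193.9,178.6),30))
a,b=onz("top",(171.2,179.6),40),onz("top",(216.1,177.5),40);print(a,b,(a+b)/2,np.linalg.norm(a-b),(a-b)/np.linalg.norm(a-b))
for q in(a,b):print(proj("scene",q))
print(arm.sense()["clock"])
# which hole centre
E
```

```text
[573.37 244.55  30.  ]
[567.02 332.68  40.  ] [578.01 155.66  40.  ] [572.52 244.17  40.  ] 177.35852303777 [-0.06  1.    0.  ]
[[334.65 148.15]]
[[303.07 178.25]]
12.0667
```

Request:
apply_moves([
  {"jaw": 0.01, "travel": [0.001, -0.0015, 0.008], "rotation": [0, 0, 0]},
  {"jaw": 0.01, "travel": [0.001, -0.0018, 0.008], "rotation": [0, 0, 0]},
  {"jaw": 0.01, "travel": [0, 0, 0.008], "rotation": [0, 0, 0]},
  {"jaw": 0.01, "travel": [0, 0, 0], "rotation": [0, 0, 0]},
  {"jaw": 0.01, "travel": [0, 0, 0], "rotation": [0, 0, 0]},
])

```text
clock: 12.48
position: [566.6, 243.8, 66.9]
orientation: [[0.964, 0.062, -0.26], [0.06, -0.998, -0.016], [-0.261, -0.0, -0.965]]
contact_force: [0.7, -0.7, -4.5]
finger_gap: 17.0
grip_force: 79.4
```

```bash
python3 - <<'E'
from h import *
s=arm.sense();print(s["clock"],s["position"],s["contact_force"],s["torque"],turn(RJ))
ims={k:eyes.snapshot(k)[:,:,::-1] for k in("top","scene")}
for k in ims: cv2.imwrite(f"pics/raw2_{k}.png",ims[k])
c=lambda im,u,v:cv2.resize(im[v:v+48,u:u+64],(512,384),interpolation=cv2.INTER_CUBIC)
A=c(ims["top"],180,155)[:, :380];B=c(ims["scene"],285,130)[:, :420]
cv2.imwrite("pics/j2.png",np.hstack([A,B]))
E
```

```text
12.4833 [566.61 243.79  66.93] [ 0.73 -0.72 -4.48] [ 0.06 -0.54  0.06] [-0.01  0.12 -0.02]
```

View pics/j2.png

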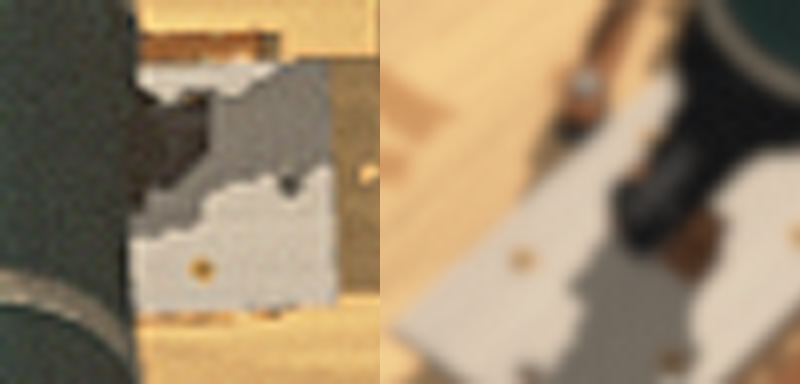

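The view shows the lowered template: in the top crop the -y hole is at (289,183) and a bush at (203,268); in the scene crop the bushes are at (140,258) and (292,362). I'll refit from these numbers.

```bash
cat >> h.py <<'E'
def fit(ims,obs,c,refine=True):
    "plate upper-face centre from observed marks; returns offset dx,dy,yaw,dz"
    O=[(k,blob(ims[k][:,:,0],p,2,-1) if refine else p,q) for k,p,q in obs]
    def pts(v,q):
        t=v[2];y=np.array([yj[0]*np.cos(t)-yj[1]*np.sin(t),yj[1]*np.cos(t)+yj[0]*np.sin(t),0]);x=np.array([y[1],-y[0],0])
        return c+[v[0],v[1],v[3]]+q[0]*x+q[1]*y
    f=lambda v:np.concatenate([(proj(k,pts(v,q))[0]-p) for k,p,q in O]+[[v[3]/4,v[2]*20]])
    r=least_squares(f,np.zeros(4)); return r.x,r.fun,c+r.x[[0,1,3]],pts(r.x,(0,-90))
E
python3 - <<'E'
from h import *
ims={k:cv2.imread(f"pics/raw2_{k}.png") for k in("top","scene")}
px=lambda u,v,x,y:(u+(x+.5)/8-.5,v+(y+.5)/8-.5)
obs=[("top",px(180,155,289,183),(0,-90)),("top",px(180,155,203,268),(-40,-45)),("scene",px(285,130,140,258),(-40,-45)),("scene",px(285,130,292,362),(40,-45))]
s=arm.sense();c=s["position"]+s["orientation"]@[7.68,-1.32,21.18]+[0,0,6];print(c)
for r in(0,1):
    for v in fit(ims,obs,c,r):print(v)
print(ims["top"][173:182,210:222,1])
E
```

```text
[569.15 245.29  51.28]
[ 2.29 -0.27  0.   -0.03]
[ 0.23 -0.06 -0.15  0.11  0.18  0.14 -0.1  -0.16 -0.01  0.05]
[571.43 245.02  51.25]
[577.27 155.22  51.25]
[ 2.    0.28  0.   -0.28]
[ 0.21 -0.06 -0.14  0.03 -0.01 -0.12  0.04  0.03 -0.07  0.07]
[571.15 245.57  51.  ]
[577.1  155.77  51.  ]
[[120 120 124 123 116 119 119 115 120 118 120 118]
 [117 115 113 121 114 117 123 117 125 110 120 108]
 [122 117 121 117 112 127 124 112 115 125 143 122]
 [107 112 128 137 124 133 119 109 129 177 199 155]
 [138 134 172 196 153  86  80 118 175 193 191 157]
 [197 192 191 194 160  94  74 127 172 188 187 151]
 [188 185 188 188 183 149 123 174 192 184 190 152]
 [189 188 189 189 189 195 193 191 189 186 191 151]
 [183 185 187 187 188 184 191 181 180 188 191 156]]
```

Request:
apply_moves([
  {"jaw": 0.01, "travel": [0.0016, 0.0006, 0.0022], "rotation": [0, 0, 0]},
  {"jaw": 0.01, "travel": [0.0006, 0, 0.0022], "rotation": [0, 0, 0]},
  {"jaw": 0.01, "travel": [0.0006, 0, 0.0022], "rotation": [0, 0, 0]},
  {"jaw": 0.01, "travel": [0.0003, 0, 0.001], "rotation": [0, 0, 0]},
  {"jaw": 0.01, "travel": [0.0003, 0, 0.001], "rotation": [0, 0, 0]},
  {"jaw": 0.01, "travel": [0, 0, 0], "rotation": [0, 0, 0]},
  {"jaw": 0.01, "travel": [0, 0, 0], "rotation": [0, 0, 0]},
])

```text
clock: 13.17
position: [568.2, 243.4, 58.4]
orientation: [[0.964, 0.062, -0.259], [0.06, -0.998, -0.016], [-0.26, -0.001, -0.966]]
contact_force: [-0.0, -0.2, -5.1]
finger_gap: 16.8
grip_force: 79.4
```

Request:
apply_moves([
  {"jaw": 0.01, "travel": [0.0003, 0, 0.001], "rotation": [0, 0, 0]},
  {"jaw": 0.01, "travel": [0.0003, 0, 0.001], "rotation": [0, 0, 0]},
  {"jaw": 0.01, "travel": [0.0003, 0, 0.001], "rotation": [0, 0, 0]},
  {"jaw": 0.01, "travel": [0, 0, 0], "rotation": [0, 0, 0]},
  {"jaw": 0.01, "travel": [0, 0, 0], "rotation": [0, 0, 0]},
])

```text
clock: 13.58
position: [568.3, 243.3, 55.2]
orientation: [[0.964, 0.062, -0.259], [0.06, -0.998, -0.016], [-0.26, -0.001, -0.966]]
contact_force: [-0.2, 0.6, -4.1]
finger_gap: 17.2
grip_force: 79.4
```

Request:
apply_moves([
  {"jaw": 0.01, "travel": [0.0003, 0, 0.001], "rotation": [0, 0, 0]},
  {"jaw": 0.01, "travel": [0.0003, 0, 0.001], "rotation": [0, 0, 0]},
  {"jaw": 0.01, "travel": [0.0003, 0, 0.001], "rotation": [0, 0, 0]},
  {"jaw": 0.01, "travel": [0, 0, 0], "rotation": [0, 0, 0]},
  {"jaw": 0.01, "travel": [0, 0, 0], "rotation": [0, 0, 0]},
])

```text
clock: 14.0
position: [568.4, 243.4, 52.1]
orientation: [[0.964, 0.062, -0.259], [0.06, -0.998, -0.016], [-0.26, -0.001, -0.966]]
contact_force: [-0.4, 0.1, -4.7]
finger_gap: 17.2
grip_force: 79.4
```

Request:
apply_moves([
  {"jaw": 0.01, "travel": [0.0003, 0, 0.001], "rotation": [0, 0, 0]},
  {"jaw": 0.01, "travel": [0.0003, 0, 0.001], "rotation": [0, 0, 0]},
  {"jaw": 0.01, "travel": [0, 0, 0], "rotation": [0, 0, 0]},
  {"jaw": 0.01, "travel": [0, 0, 0], "rotation": [0, 0, 0]},
])

```text
clock: 14.33
position: [568.4, 243.4, 50.0]
orientation: [[0.964, 0.062, -0.259], [0.06, -0.998, -0.016], [-0.26, -0.001, -0.966]]
contact_force: [0.6, 0.0, -4.3]
finger_gap: 17.0
grip_force: 79.4
```

Request:
apply_moves([
  {"jaw": 0.01, "travel": [0.0003, 0, 0.001], "rotation": [0, 0, 0]},
  {"jaw": 0.01, "travel": [0.0003, 0, 0.001], "rotation": [0, 0, 0]},
  {"jaw": 0.01, "travel": [0, 0, 0], "rotation": [0, 0, 0]},
  {"jaw": 0.01, "travel": [0, 0, 0], "rotation": [0, 0, 0]},
])

```text
clock: 14.67
position: [568.6, 243.4, 49.7]
orientation: [[0.964, 0.062, -0.259], [0.06, -0.998, -0.015], [-0.26, -0.001, -0.966]]
contact_force: [-7.6, -4.0, 20.8]
finger_gap: 17.1
grip_force: 82.8
```

```bash
python3 - <<'E'
from h import *
s=arm.sense();print(s["clock"],s["position"],s["contact_force"],s["torque"])
ims={k:eyes.snapshot(k)[:,:,::-1] for k in("top","scene")}
for k in ims: cv2.imwrite(f"pics/raw3_{k}.png",ims[k])
c=s["position"]+s["orientation"]@[7.68,-1.32,21.18]+[0,0,6];print(c)
c2=c+[2.1,0,0]
Q=[("top",(0,-90)),("top",(-40,-45)),("scene",(-40,-45)),("scene",(40,-45))]
obs=[(k,proj(k,c2+q[0]*xj+q[1]*yj)[0],q) for k,q in Q]
for k,p,q in obs: print(k,p,blob(ims[k][:,:,0],p,2,-1))
for v in fit(ims,obs,c):print(v)
print(ims["top"][173:183,210:222,1])
E
```

```text
14.6667 [568.57 243.42  49.74] [-7.64 -4.02 20.76] [-0.88  2.61  0.15]
[570.4  244.88  33.3 ]
top [216.42 177.66] [216.71 177.57]
top [205.4 188.3] [205.36 187.95]
scene [301.98 165.33] [302.08 165.5 ]
scene [320.44 178.  ] [320.38 178.04]
[ 2.94 -0.52 -0.    0.28]
[-0.15 -0.04  0.13  0.18 -0.03 -0.04  0.1   0.15  0.07 -0.07]
[573.33 244.36  33.57]
[578.63 154.52  33.57]
[[121 119 120 123 122 122 121 117 119 123 117 117]
 [120 121 119 121 117 119 115 118 122 119 115 107]
 [116 117 115 113 115 125 117 111 116 129 143 123]
 [115 112 110 127 139 147 134 114 125 171 197 170]
 [138 133 134 171 194 146 149 109 155 194 189 182]
 [194 194 187 191 180 129 115  96 161 189 187 180]
 [190 191 187 186 190 168 124 128 177 192 191 178]
 [190 186 189 186 190 192 194 194 185 187 188 173]
 [184 185 184 182 183 183 185 183 183 186 188 170]
 [189 187 192 188 187 187 190 195 192 190 192 180]]
```

Request:
apply_moves([
  {"jaw": 0.01, "travel": [-0.0002, 0, -0.0008], "rotation": [0, 0, 0]},
  {"jaw": 0.01, "travel": [0, 0, 0], "rotation": [0, 0, 0]},
  {"jaw": 0.025, "travel": [0, 0, 0], "rotation": [0, 0, 0]},
  {"jaw": 0.045, "travel": [0, 0, 0], "rotation": [0, 0, 0]},
  {"jaw": 0.045, "travel": [0, 0, 0], "rotation": [0, 0, 0]},
  {"jaw": 0.045, "travel": [0, 0, 0], "rotation": [0, 0, 0]},
])

```text
clock: 15.27
position: [568.7, 243.4, 48.8]
orientation: [[0.964, 0.062, -0.259], [0.06, -0.998, -0.015], [-0.259, -0.001, -0.966]]
contact_force: [-0.1, 0.2, -0.2]
finger_gap: 45.0
grip_force: 0.0
```

Request:
apply_moves([
  {"jaw": 0.045, "travel": [0, 0, -0.01], "rotation": [0, 0, 0]},
  {"jaw": 0.045, "travel": [0, 0, -0.02], "rotation": [0, 0, 0]},
  {"jaw": 0.045, "travel": [0, 0, -0.03], "rotation": [0, 0, 0]},
  {"jaw": 0.045, "travel": [0, 0, -0.035], "rotation": [0, 0, 0]},
  {"jaw": 0.045, "travel": [0, 0, -0.035], "rotation": [0, 0, 0]},
  {"jaw": 0.045, "travel": [0, 0, -0.035], "rotation": [0, 0, 0]},
  {"jaw": 0.045, "travel": [0, 0, -0.01], "rotation": [0, 0, 0]},
])

```text
clock: 15.85
position: [616.5, 246.1, 224.0]
orientation: [[0.966, 0.061, -0.253], [0.06, -0.998, -0.013], [-0.253, -0.002, -0.967]]
contact_force: [1.0, -0.3, 1.2]
finger_gap: 45.0
grip_force: 0.0
```

```bash
cat >> h.py <<'E'
J=np.array([572.9,244.3,0]); PV=J-85*xj+55*yj
peg=lambda th,z=0:PV+55*(np.cos(th)*yj+np.sin(th)*xj)+[0,0,z]
E
python3 - <<'E'
from h import *
ims={k:cv2.imread(f"pics/{k}0.png") for k in("top","scene")}
hue={k:cv2.cvtColor(v,cv2.COLOR_BGR2LAB) for k,v in ims.items()}
print(PV)
for th in(-.5,-.4,-.3,-.2,-.1):
    for k in("top","scene"):
        a=proj(k,[peg(th,78.5),peg(th,50)]); print(th,k,a.ravel(),end=" ")
    print()
print(ims["top"][198:214,158:186,1])
print(ims["scene"][120:150,302:324,1])
E
```

```text
[484.64 293.89   0.  ]
-0.5 top [166.06 207.68 167.76 207.9 ] -0.5 scene [313.67 122.84 312.79 128.35] 
-0.4 top [165.4  206.41 167.11 206.65] -0.4 scene [315.18 123.15 314.27 128.66] 
-0.3 top [164.87 205.08 166.59 205.35] -0.3 scene [316.65 123.58 315.71 129.08] 
-0.2 top [164.47 203.7  166.2  204.  ] -0.2 scene [318.06 124.1  317.1  129.61] 
-0.1 top [164.22 202.29 165.95 202.61] -0.1 scene [319.41 124.73 318.42 130.23] 
[[ 89  92  83  82 106  94  94  97 100  96 103 155 167 165 162 160 167 161
  166 161 144 122 109  93  94  88  83  97]
 [ 93  91  86  86 136  99 102 100 102 102  99 101 167 165 161 162 169 162
  156 139  84 103 123 109  88  88  86  95]
 [ 93  94  92  91 131 101 104 103 104  98  96 106 171 169 169 164 156 140
  109 104 110 145 157 134  65  91  84  83]
 [ 93  94  96  88 120 101  97 104 102  98  98 138 169 147 159 146 107  92
   96  90 103 142 146 128  76  81  78  84]
 [ 91  90  91  91  93  95 101 100 100 102 140 163 154  94 119  96  87  84
   85  81  85 108 113  90  83  55  71 100]
 [ 92  85  91  98  99  99 136 111 118 122 161 115 101  89  88  89  56  62
   57  62  82
[... 3291 characters left out ...]
7 120 153 171 174 173 174 173
  172 169 168 170]
 [174 173 172 160 137 106  81  76  81  86  90 119 153 170 172 171 171 172
  172 170 171 174]
 [173 173 168 150 119  84  64  61  69  75  89 120 153 168 170 168 168 169
  169 171 173 179]
 [174 172 161 135  99  66  46  46  51  60  85 126 156 168 168 165 164 166
  169 173 177 182]
 [174 169 151 122  90  62  45  39  40  56  92 134 160 167 164 164 162 164
  167 171 177 182]
 [173 161 137 110  89  68  55  47  50  72 110 145 162 165 164 163 164 163
  166 167 170 175]
 [169 152 125 105  93  84  74  70  74  99 130 154 164 164 163 163 163 165
  164 165 165 167]
 [165 143 117 101  95  91  89  91 104 126 147 160 163 163 163 165 165 164
  163 163 162 163]]
```

```bash
python3 - <<'E'
from h import *
s=arm.sense();Rb=frame(np.array([0,0,-1.]),np.array([np.cos(.1),np.sin(.1),0]))
print(s["clock"],s["position"],s["joint_positions"],peg(-.32));print(turn(Rb));Rv=frame(np.array([0,0,-1.]),-yj);print(turn(Rv))
print(Rb,Rb.T@(peg(-.32,130)-s["position"]))
E
```

```text
15.85 [616.49 246.14 224.02] [-0.6   0.66  0.34  1.33 -0.27  1.44 -1.74] [464.11 344.91   0.  ]
[-11.89  11.23 -91.64]
[-0.14 14.66 -0.04]
[[-0.1  1.   0. ]
 [ 1.   0.1  0. ]
 [ 0.   0.  -1. ]] [ 113.49 -141.76   94.02]
```

Request:
apply_moves([
  {"jaw": 0.04, "travel": [0, 0, 0], "rotation": [0, 4.9, 0]},
  {"jaw": 0.04, "travel": [0, 0, 0], "rotation": [0, 4.9, 0]},
  {"jaw": 0.04, "travel": [0, 0, 0], "rotation": [0, 4.86, 0]},
  {"jaw": 0.04, "travel": [0, 0, 0], "rotation": [0, 0, -7.1]},
  {"jaw": 0.04, "travel": [0, 0, 0], "rotation": [0, 0, -7.1]},
  {"jaw": 0.04, "travel": [0, 0, 0], "rotation": [0, 0, -7.1]},
  {"jaw": 0.04, "travel": [0, 0, 0], "rotation": [0, 0, -7.1]},
  {"jaw": 0.04, "travel": [0, 0, 0], "rotation": [0, 0, -7.1]},
  {"jaw": 0.04, "travel": [0, 0, 0], "rotation": [0, 0, -7.1]},
  {"jaw": 0.04, "travel": [0, 0, 0], "rotation": [0, 0, -7.1]},
  {"jaw": 0.04, "travel": [0, 0, 0], "rotation": [0, 0, -7.1]},
  {"jaw": 0.04, "travel": [0, 0, 0], "rotation": [0, 0, -7.1]},
])

```text
clock: 16.85
position: [614.1, 245.9, 218.5]
orientation: [[0.378, 0.926, -0.006], [0.926, -0.378, 0.0], [-0.002, -0.006, -1.0]]
contact_force: [0.0, -0.4, -0.3]
finger_gap: 40.1
grip_force: 0.0
```

Request:
apply_moves([
  {"jaw": 0.04, "travel": [0, 0, 0], "rotation": [0, 0, -7.1]},
  {"jaw": 0.04, "travel": [0, 0, 0], "rotation": [0, 0, -7.1]},
  {"jaw": 0.04, "travel": [0, 0, 0], "rotation": [0, 0, -7.1]},
  {"jaw": 0.04, "travel": [0, 0, 0], "rotation": [0, 0, -7]},
  {"jaw": 0.04, "travel": [0.02, -0.025, 0.006], "rotation": [0, 0, 0]},
  {"jaw": 0.04, "travel": [0.02, -0.025, 0.006], "rotation": [0, 0, 0]},
  {"jaw": 0.04, "travel": [0.02, -0.025, 0.006], "rotation": [0, 0, 0]},
  {"jaw": 0.04, "travel": [0.02, -0.025, 0.006], "rotation": [0, 0, 0]},
  {"jaw": 0.04, "travel": [0.02, -0.025, 0.006], "rotation": [0, 0, 0]},
  {"jaw": 0.04, "travel": [0.013, -0.017, 0.006], "rotation": [0, 0, 0]},
  {"jaw": 0.04, "travel": [0, 0, 0], "rotation": [0, 0, 0]},
  {"jaw": 0.04, "travel": [0, 0, 0], "rotation": [0, 0, 0]},
])

```text
clock: 17.85
position: [460.5, 344.9, 183.4]
orientation: [[-0.102, 0.995, -0.006], [0.995, 0.102, 0.0], [0.001, -0.006, -1.0]]
contact_force: [0.2, 0.2, 0.3]
finger_gap: 39.8
grip_force: 0.0
```

```bash
python3 - <<'E'
from h import *
s=arm.sense();Rb=frame(np.array([0,0,-1.]),np.array([np.cos(.1),np.sin(.1),0]))
print(s["clock"],s["position"],s["joint_positions"]);print(turn(Rb))
print(Rb.T@(peg(-.32,62)-s["position"]))
ims={k:eyes.snapshot(k)[:,:,::-1] for k in("top","scene")}
for k in ims: cv2.imwrite(f"pics/raw4_{k}.png",ims[k])
A=cv2.resize(ims["top"][150:225,145:245],(400,300),interpolation=cv2.INTER_CUBIC);B=cv2.resize(ims["scene"][100:190,270:370],(400,360),interpolation=cv2.INTER_CUBIC)[:300]
cv2.imwrite("pics/b1.png",np.hstack([A,B]))
E
```

```text
17.85 [460.51 344.93 183.39] [-0.67  0.39 -0.03  1.79  0.01  0.96 -0.6 ]
[-0.37 -0.06  0.12]
[ -0.38   3.58 121.39]
```

Request:
apply_moves([
  {"jaw": 0.04, "travel": [0, 0.0036, 0.02], "rotation": [0, 0, 0]},
  {"jaw": 0.04, "travel": [0, 0, 0.025], "rotation": [0, 0, 0]},
  {"jaw": 0.04, "travel": [0, 0, 0.025], "rotation": [0, 0, 0]},
  {"jaw": 0.04, "travel": [0, 0, 0.015], "rotation": [0, 0, 0]},
  {"jaw": 0.04, "travel": [0, 0, 0.006], "rotation": [0, 0, 0]},
  {"jaw": 0.04, "travel": [0, 0, 0.006], "rotation": [0, 0, 0]},
  {"jaw": 0.04, "travel": [0, 0, 0], "rotation": [0, 0, 0]},
])

```text
clock: 18.53
position: [464.5, 344.2, 85.6]
orientation: [[-0.099, 0.995, -0.007], [0.995, 0.099, -0.0], [0.001, -0.007, -1.0]]
contact_force: [-0.4, -0.2, -0.3]
finger_gap: 39.8
grip_force: 0.0
```

Request:
apply_moves([
  {"jaw": 0.04, "travel": [0, 0, 0.006], "rotation": [0, 0, 0]},
  {"jaw": 0.04, "travel": [0, 0, 0.006], "rotation": [0, 0, 0]},
  {"jaw": 0.04, "travel": [0, 0, 0.006], "rotation": [0, 0, 0]},
  {"jaw": 0.04, "travel": [0, 0, 0.005], "rotation": [0, 0, 0]},
  {"jaw": 0.04, "travel": [0, 0, 0], "rotation": [0, 0, 0]},
  {"jaw": 0.02, "travel": [0, 0, 0], "rotation": [0, 0, 0]},
  {"jaw": 0.02, "travel": [0, 0, 0], "rotation": [0, 0, 0]},
  {"jaw": 0.02, "travel": [0, 0, 0], "rotation": [0, 0, 0]},
], squeeze=20)

```text
clock: 19.2
position: [463.9, 344.8, 63.1]
orientation: [[-0.1, 0.995, -0.006], [0.995, 0.1, 0.0], [0.001, -0.006, -1.0]]
contact_force: [-0.6, -0.1, 0.1]
finger_gap: 19.8
grip_force: 0.0
```

Request:
apply_moves([
  {"jaw": 0.012, "travel": [0, 0, 0], "rotation": [0, 0, 0]},
  {"jaw": 0.012, "travel": [0, 0, 0], "rotation": [0, 0, 0]},
  {"jaw": 0.012, "travel": [0, 0, 0], "rotation": [0, 0, 0]},
], squeeze=20)

```text
clock: 19.45
position: [463.8, 344.9, 63.1]
orientation: [[-0.1, 0.995, -0.007], [0.995, 0.1, 0.001], [0.001, -0.007, -1.0]]
contact_force: [-2.3, 1.3, 2.6]
finger_gap: 13.3
grip_force: 19.7
```

```bash
python3 - <<'E'
from h import *
s=arm.sense();R=s["orientation"];p=s["position"].copy();dz=Ro.from_rotvec([0,0,6.5],degrees=True).as_matrix()
for th in np.linspace(-.32,1.65,13)[1:]:
    q=peg(th,62.5); t=(R.T@(q-p)); print((t/1000).round(4).tolist()); p=q; R=R@dz
E
```

```text
[0.0018, 0.0091, 0.0005]
[0.0013, 0.0089, -0.0001]
[0.0009, 0.009, -0.0001]
[0.0004, 0.009, -0.0001]
[-0.0, 0.009, -0.0001]
[-0.0005, 0.009, -0.0001]
[-0.0009, 0.009, -0.0]
[-0.0014, 0.0089, -0.0]
[-0.0018, 0.0088, -0.0]
[-0.0023, 0.0087, -0.0]
[-0.0027, 0.0086, -0.0]
[-0.0032, 0.0084, -0.0]
```

Request:
apply_moves([
  {"jaw": 0.019, "travel": [0, 0, 0], "rotation": [0, 0, 0]},
  {"jaw": 0.019, "travel": [0, 0, 0], "rotation": [0, 0, 0]},
  {"jaw": 0.019, "travel": [0.0018, 0.0091, 0], "rotation": [0, 0, 6.5]},
  {"jaw": 0.019, "travel": [0.0013, 0.009, 0], "rotation": [0, 0, 6.5]},
  {"jaw": 0.019, "travel": [0.0009, 0.009, 0], "rotation": [0, 0, 6.5]},
  {"jaw": 0.019, "travel": [0.0004, 0.009, 0], "rotation": [0, 0, 6.5]},
  {"jaw": 0.019, "travel": [0, 0.009, 0], "rotation": [0, 0, 6.5]},
  {"jaw": 0.019, "travel": [-0.0005, 0.009, 0], "rotation": [0, 0, 6.5]},
  {"jaw": 0.019, "travel": [0, 0, 0], "rotation": [0, 0, 0]},
])

```text
clock: 20.2
position: [517.0, 338.4, 62.5]
orientation: [[0.554, 0.833, -0.006], [0.833, -0.554, -0.0], [-0.003, -0.005, -1.0]]
contact_force: [0.0, -1.0, -0.3]
finger_gap: 18.9
grip_force: 0.0
```

```bash
python3 - <<'E'
from h import *
s=arm.sense();R=s["orientation"];p=s["position"].copy();print(s["clock"],p,s["contact_force"],s["joint_positions"]);d=(p-PV)[:2];print(np.hypot(*d),np.arctan2(d@xj[:2],d@yj[:2]))
dz=Ro.from_rotvec([0,0,6.5],degrees=True).as_matrix()
for th in np.linspace(.665,1.65,7)[1:]:
    q=peg(th,62.5); t=(R.T@(q-p)); print((t/1000).round(4).tolist()); p=q; R=R@dz
E
```

```text
20.2 [517.01 338.41  62.46] [ 0.05 -1.   -0.31] [-0.74  0.62  0.15  1.76 -0.13  0.78 -1.11]
55.04384297548564 0.6910638446718713
[-0.0009, 0.0075, -0.0001]
[-0.0013, 0.0089, -0.0]
[-0.0018, 0.0088, -0.0]
[-0.0022, 0.0087, -0.0]
[-0.0027, 0.0086, -0.0]
[-0.0031, 0.0085, -0.0]
```

Request:
apply_moves([
  {"jaw": 0.019, "travel": [-0.0009, 0.008, 0], "rotation": [0, 0, 6.5]},
  {"jaw": 0.019, "travel": [-0.0013, 0.0089, 0], "rotation": [0, 0, 6.5]},
  {"jaw": 0.019, "travel": [-0.0018, 0.0088, 0], "rotation": [0, 0, 6.5]},
  {"jaw": 0.019, "travel": [-0.0022, 0.0087, 0], "rotation": [0, 0, 6.5]},
  {"jaw": 0.019, "travel": [0, 0, 0], "rotation": [0, 0, 0]},
])

```text
clock: 20.62
position: [536.8, 310.0, 62.3]
orientation: [[0.861, 0.508, -0.006], [0.508, -0.861, -0.001], [-0.006, -0.003, -1.0]]
contact_force: [-0.7, -0.4, -0.6]
finger_gap: 18.7
grip_force: 0.0
```

Request:
apply_moves([
  {"jaw": 0.019, "travel": [-0.0022, 0.006, 0], "rotation": [0, 0, 5]},
  {"jaw": 0.019, "travel": [-0.002, 0.006, 0], "rotation": [0, 0, 4]},
  {"jaw": 0.019, "travel": [0, 0, 0], "rotation": [0, 0, 0]},
])

```text
clock: 20.87
position: [538.2, 298.2, 62.3]
orientation: [[0.928, 0.373, -0.007], [0.373, -0.928, -0.0], [-0.006, -0.002, -1.0]]
contact_force: [1.3, 0.3, -0.4]
finger_gap: 18.9
grip_force: 0.0
```

```bash
cat > a.py <<'E'
from h import *
s=arm.sense();p=s["position"];print(s["clock"],p,s["contact_force"]);d=(p-PV)[:2];print(np.hypot(*d),np.arctan2(d@xj[:2],d@yj[:2]),turn(frame(np.array([0,0,-1.]),-yj)))
E
python3 a.py
```

```text
20.8667 [538.18 298.22  62.33] [ 1.33  0.3  -0.43]
53.71658395144799 1.552472445133944 [-0.07  0.38 18.3 ]
```

Request:
apply_moves([
  {"jaw": 0.019, "travel": [-0.0006, 0.0019, 0], "rotation": [0, 0, 0]},
  {"jaw": 0.019, "travel": [-0.0006, 0.0019, 0], "rotation": [0, 0, 0]},
  {"jaw": 0.019, "travel": [0, 0, 0], "rotation": [0, 0, 0]},
  {"jaw": 0.019, "travel": [0, 0, 0], "rotation": [0, 0, 0]},
])

```text
clock: 21.2
position: [538.4, 294.8, 62.3]
orientation: [[0.928, 0.373, -0.007], [0.373, -0.928, 0.0], [-0.007, -0.003, -1.0]]
contact_force: [0.1, 1.4, -0.1]
finger_gap: 19.5
grip_force: 0.6
```

Request:
apply_moves([
  {"jaw": 0.019, "travel": [-0.0003, 0.001, 0], "rotation": [0, 0, 0]},
  {"jaw": 0.019, "travel": [-0.0003, 0.001, 0], "rotation": [0, 0, 0]},
  {"jaw": 0.019, "travel": [0, 0, 0], "rotation": [0, 0, 0]},
  {"jaw": 0.019, "travel": [0, 0, 0], "rotation": [0, 0, 0]},
])

```text
clock: 21.53
position: [538.7, 293.2, 62.3]
orientation: [[0.928, 0.371, -0.007], [0.371, -0.928, 0.001], [-0.006, -0.003, -1.0]]
contact_force: [0.3, 5.7, -0.9]
finger_gap: 18.9
grip_force: 2.4
```

Request:
apply_moves([
  {"jaw": 0.019, "travel": [-0.0004, 0.0012, 0], "rotation": [0, 0, 0]},
  {"jaw": 0.019, "travel": [0, 0, 0], "rotation": [0, 0, 0]},
  {"jaw": 0.019, "travel": [0, 0, 0], "rotation": [0, 0, 0]},
])

```text
clock: 21.78
position: [538.8, 292.9, 62.4]
orientation: [[0.928, 0.372, -0.006], [0.372, -0.928, 0.002], [-0.005, -0.004, -1.0]]
contact_force: [0.5, 10.6, -1.8]
finger_gap: 18.9
grip_force: 4.7
```

```bash
python3 a.py
```

```text
21.7833 [538.75 292.88  62.43] [ 0.48 10.64 -1.8 ]
54.12567806456087 1.6518785718510585 [-0.18  0.33 18.26]
```

Request:
apply_moves([
  {"jaw": 0.019, "travel": [0.0008, -0.0024, 0], "rotation": [0, 0, 0]},
  {"jaw": 0.03, "travel": [0, 0, 0], "rotation": [0, 0, 0]},
  {"jaw": 0.03, "travel": [0, 0, 0], "rotation": [0, 0, 0]},
  {"jaw": 0.03, "travel": [0, 0, -0.01], "rotation": [0, 0, 0]},
  {"jaw": 0.03, "travel": [0, 0, -0.02], "rotation": [0, 0, 0]},
  {"jaw": 0.03, "travel": [0, 0, -0.035], "rotation": [0, 0, 0]},
  {"jaw": 0.03, "travel": [0, 0, -0.035], "rotation": [0, 0, 0]},
  {"jaw": 0.03, "travel": [0, 0, -0.035], "rotation": [0, 0, 0]},
  {"jaw": 0.03, "travel": [0, 0, -0.035], "rotation": [0, 0, 0]},
])

```text
clock: 22.53
position: [539.8, 293.1, 234.9]
orientation: [[0.929, 0.37, -0.006], [0.37, -0.929, 0.0], [-0.006, -0.002, -1.0]]
contact_force: [0.0, 0.9, 0.4]
finger_gap: 29.9
grip_force: 0.0
```

Request:
apply_moves([
  {"jaw": 0.03, "travel": [-0.035, 0.01, 0], "rotation": [0, 0, 0]},
  {"jaw": 0.03, "travel": [-0.035, 0.01, 0], "rotation": [0, 0, 0]},
  {"jaw": 0.03, "travel": [-0.035, 0.01, 0], "rotation": [0, 0, 0]},
  {"jaw": 0.03, "travel": [-0.03, 0.025, 0], "rotation": [0, 0, 0]},
  {"jaw": 0.03, "travel": [-0.01, 0.035, 0], "rotation": [0, 0, 0]},
  {"jaw": 0.03, "travel": [-0.01, 0.035, 0], "rotation": [0, 0, 0]},
  {"jaw": 0.03, "travel": [0, 0.035, 0], "rotation": [0, 0, 0]},
  {"jaw": 0.03, "travel": [0, 0.035, 0], "rotation": [0, 0, 0]},
  {"jaw": 0.03, "travel": [0, 0, 0], "rotation": [0, 0, 0]},
  {"jaw": 0.03, "travel": [0, 0, 0], "rotation": [0, 0, 0]},
])

```text
clock: 23.37
position: [468.5, 53.3, 233.4]
orientation: [[0.93, 0.367, -0.006], [0.367, -0.93, 0.0], [-0.006, -0.002, -1.0]]
contact_force: [0.6, 1.1, -0.1]
finger_gap: 30.1
grip_force: 0.0
```

```bash
python3 - <<'E'
from h import *
s=arm.sense();print(s["clock"],s["position"],s["contact_force"])
crops("pics/end.png",("top",150,140),("scene",270,105))
th=np.pi/2
print(proj("top",peg(th,78.5)),proj("scene",peg(th,78.5)))
E
```

```text
23.3667 [468.47  53.28 233.41] [ 0.59  1.08 -0.11]
[[177.92 185.85]] [[323.65 142.01]]
```

View pics/end.png

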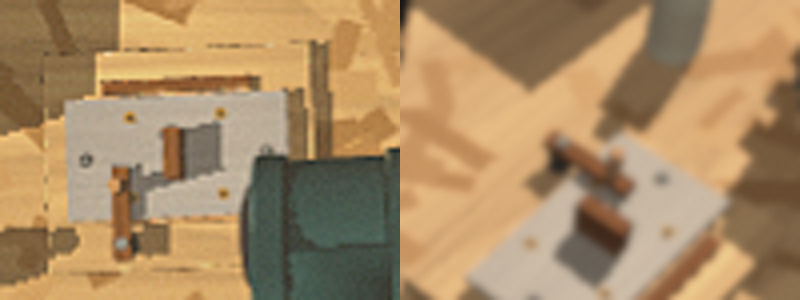

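The final view shows pins in both end holes, at (86,160) and (266,150). The plate lies flat, and the bar runs from its pivot (122,245) across the template to (120,170). Handing in.

```bash
python3 -c "
from station import arm
print(arm.close_job())"
```

```text
the job is handed in; nothing more can be done
None
```

The template is home on both pins and lies flush, the turn-button is across it at its stop, and the job was handed in at about 23 s of robot time; no verdict came back.

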